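# Tong gap check at the tray-filling bench

## Task

Check the gap of the sprung tongs: lift them off their rest, bring their tips two or three centimetres above the gauge plate with the green stripes, with the tongs level, not touching the plate and in line with the stripes, and squeeze them until one tip is over the middle of each green stripe. Hold that gap steady and finish while still holding the tongs there: do not put them down or let go. Leave the orange gauge, the meal tray, the jar and the tub as they stand.

Things in the scene. Friction and masses are not known exactly. Their poses are not given: they have to be found in the camera images.
- tongs_grip (a point): Where to grip the loose steel tongs (205 mm long, 0.11 kg): midway between their blue grip pads, half-way up. x points from the bow (closed end) to the tips, y to the left arm, z up. Hinges 105 mm behind this point, tips 85 mm ahead, balance point within 5 mm of it. Pads 60 mm long, 6 thick, 16 high; over their backs 46 mm when free, about 28 mm at the green gap.
- tip_l (a point): Centre of the left tip of the tongs (red end, 4 mm thick, 10 mm high). Left is the tongs' +y side.
- tip_r (a point): Centre of the right tip of the tongs (red end, 4 mm thick, 10 mm high).
- jaw_l (a joint): How far each arm is squeezed inwards (rad; both close alike): 0 free (tip centres 60 mm apart), 0.0895 with them 26 mm apart as on the green gauge, 0.147 tips together; distance = 60 mm minus 380 mm per rad. Squeezing at the pads takes about 3 N free, 6.5 N at the green gap; they spring open when let go.
- tong_rest: Tong rest, fixed: white base 190 x 100 x 6 mm with two grey cross bars (20 mm wide, tops 30 mm above the work surface) 70 mm either side of its centre, on which the tongs lie with the blue pads between the bars. Origin: centre of the underside; x along the tongs.
- green_gauge: The gauge to use, fixed: white plate 70 mm (x) by 90 mm (y), 10 mm thick, with two green stripes along its x axis, each 56 mm long and 12 mm wide, centre lines 13 mm either side of the plate's middle (26 mm apart). Origin: centre of the underside, z up. May swap places with the orange one.
- orange_gauge: Another gauge plate of the same size, fixed, with two orange stripes 48 mm apart: not to be used. Origin: centre of the underside.
- meal_tray: Bystander: empty clear meal tray, 137 x 190 mm, 45 mm high, loose. Origin: centre of the underside.
- spice_jar: Bystander: jar with a red cap, 48 mm across, 85 mm high, loose. Origin: centre of the underside.
- blue_tub: Bystander: open blue tub, 110 x 110 mm, 60 mm high, loose. Origin: centre of the underside.
Not all that is in view belongs to the job. Of the things that look like the part that bears tongs_grip, the middle-sized one is meant.

How it is judged:
On the way, in this order (a step that is already met when the one before it is completed fails the run):
1. the tongs are lifted clear of their rest by the gripper (height (world z) of tongs_grip above 0.05 m and contact force between tongs and tong_rest below 0.05 N and contact force between tongs and the fingers above 0.5 N), for 0.1 s.
2. the tips are over the green stripes at the marked gap and steady (((y of tip_l in the frame of green_gauge between 0.006 and 0.02 m and y of tip_r in the frame of green_gauge between -0.02 and -0.006 m) or (y of tip_r in the frame of green_gauge between 0.006 and 0.02 m and y of tip_l in the frame of green_gauge between -0.02 and -0.006 m)) and x of tip_l in the frame of green_gauge between -0.03 and 0.03 m and z of tip_l in the frame of green_gauge between 0.018 and 0.065 m and x of tip_r in the frame of green_gauge between -0.03 and 0.03 m and z of tip_r in the frame of green_gauge between 0.018 and 0.065 m and value of joint jaw_l between 0.0735 and 0.1055 rad and angle between the x axis of tongs_grip and the x axis of green_gauge, either way round below 0.26 rad and contact force between tongs and green_gauge below 0.1 N and contact force between tongs and the fingers above 1 N and angle between tongs_grip's own z axis and vertical below 0.35 rad and velocity of joint jaw_l between -0.03 and 0.03 rad/s and linear speed of tongs below 0.02 m/s), for 0.5 s.
At the end, for the whole second after the job is handed in: Tongs still held by the gripper, at rest and clear of the plate: tip centres 26 mm apart within 6 mm, one within 7 mm of each green centre line and 30 mm of the plate's middle along it, 8 to 55 mm above the plate, in line within 15 degrees, level within 20 (all of step 2); the arm keeps its last pose, push and grip.
It fails at once if the meal tray is disturbed (moved over 20 mm) (distance of meal_tray from where it was at the start of the episode above 0.02 m).
It fails at once if the jar is disturbed (moved over 20 mm) (distance of spice_jar from where it was at the start of the episode above 0.02 m).
It fails at once if the tub is disturbed (moved over 20 mm) (distance of blue_tub from where it was at the start of the episode above 0.02 m).
It fails at once if the orange gauge is pushed on with over 10 N (contact force between orange_gauge and the arm above 10 N or contact force between orange_gauge and the fingers above 10 N or contact force between orange_gauge and tongs above 10 N).
It also fails if it takes over 48 s, if anything falls off the work surface, if the arm or the gripper's body presses on something with over 40 N, if the wrist force passes 120 N, or if a joint passes its speed limit or range.

## Robot

A 7-joint arm with a two-finger parallel gripper is mounted at the origin on the work surface. World frame = base frame: x ahead of the robot, y to its left, z up, the work surface at z = 0. Lengths are in m, angles in rad, forces in N, time in s.
With the tool pointing down it reaches from about 0.4 to 0.85 m from the base axis. Payload 10.4 kg.
Tool frame: the origin (TCP) lies on the mounting face of the last link; the fingertips stand 173 mm ahead of it and the grasp point (between the pads) lies 155 mm ahead of it (manip.tip_extent is the distance from the TCP to the fingertips, in m); z points along the fingers, y is the line along which they close (so a half turn about z gives the same grasp; the last joint's range is limited). The gripper opens to 85 mm and grips with 20 to 120 N. Pads are 22 mm wide; open, the fingers measure 114 mm over their backs; the gripper's body (76 mm by 85 mm) begins 54 mm behind the grasp point. The pads swing forward as they close: fully open they stand 13 mm farther back than shut.
Start: joints at [-1.175, 0.332, -0.065, 1.46, 0.022, 1.35, -0.088], TCP at [0.254, 0.571, 0.405] pointing down, gripper open.
Joint ranges: [-2.6, 2.6], [-0.5, 2.12], [-1.47, 1.34], [0.16, 2.42], [-1.27, 4.41], [0.06, 2.06], [-2.6, 2.6]. Speed limits (rad/s): [2.22, 2.22, 2.79, 2.79, 3.14, 3.14, 3.14].

## Interface

Orientations are given as a unit quaternion [x, y, z, w].
In Python, from workcell import manip gives the robot as it stands.
- The arm moves only by the tool move_arm, never from a script. Its argument "plan" is one flat list of numbers, 7 for each row, row after row: the turn, a rotation vector about the tool's x, y, z in rad, then the shift along the tool's x, y, z in m, then the finger opening in m, from 0 to 0.0854. In form: [ax, ay, az, dx, dy, dz, gripper, ax, ay, az, dx, dy, dz, gripper, ...]. A call has 1 to 12 rows; each row is the pose to reach, as a shift and turn from the pose commanded when the call began, along the tool's axes at that moment; what a row does not reach only later rows make up. A row lasts 1/8 s, in which the tool goes at most 62.5 mm and 10.7 degrees, less where a joint would pass 70% of its speed; a pose out of reach is approached as far as the arm can. A call with a gripper value outside its range is refused whole. The fingers move at their own pace and stop on an object; "squeeze" is the grip in N (left out, the last holds). Time passes only in rows, so rows that repeat a pose let the fingers close. It gives the time, the measured TCP pose, the force, the opening and the grip force at its end, in the units of the state.
- manip.get_obs(): the state, without advancing time (a new reading comes with each control period).
- manip.camera(name): name is "scene" or "top"; returns a dict with "color" (480x640x3 uint8, red, green, blue), "fx", "fy", "cx", "cy" (pixels), "dist" ([k1, k2, p1, p2, k3] as OpenCV has them; the pictures are not rectified), "cam_to_world" (4x4, takes a point from camera to world coordinates). Camera axes: x right, y down, z forward; pixel columns grow to the right and rows downward; lengths in m; the calibration is good to about 2 mm. A picture is of the moment at which its call begins. There is no depth.
- manip.hand_in(): hands the job in; it is judged then, once.
Trained networks look in a picture, given as the dict that the camera call returned (one of the last four; its "shot" number tells which), for a name from the list of things; names that differ only in an ending like _2 or _b are one class to them, and where a whole thing is asked for, a point or a joint stands for the part that bears it (a point fixed in the world has none). Each returns a list of dicts, best first, with "conf" (0 to 1); they miss things now and then, are a little off and sometimes report something else, mostly with a low value. They report only what shows in the picture. A call takes as long as a camera call. They do not tell look-alikes from the thing itself.
- manip.look_for(picture, label): "position" ([x, y, z] in m, in the coordinates of the camera as it stood for that picture, good to about 4 mm: the middle of the surface that is visible of it).
- manip.silhouettes(picture, label): "pixels" (480x640 bool, what is visible of it).
- manip.tip_of(picture, label): "position" ([x, y, z] in m, in the coordinates of the camera as it stood for that picture, good to about 4 mm: a listed point, or the origin of a listed thing).
The state is a dict: "clock": time; "joint_pos": joint angles; "joint_velocities": joint speeds; "tau": joint torques, N m; "position": TCP position; "ee_rot": TCP orientation; "ft_force": force on the tool from outside, world axes, zero at the start; "torque": the same for the moment, N m; "grip_width": opening from 0.0 (shut) to 1.0 (fully open); "grasp_force": force on a finger pad.
Only numpy, scipy, OpenCV 4.12 (cv2) and the standard library are available. Lean on these libraries where they do the work, as an engineer would, in place of code of your own. Each camera call takes 0.05 s, during which the arm holds its last target. There are 200 camera calls.

## Working session

There is one attempt and no reset: what is moved stays moved. The work goes in short steps, Python scripts to look and compute and a tool call to move; the robot and the scene stay as the last step left them, time stands still between calls to the robot, and variables do not carry over. Pictures are saved under pics/ and viewed, at most 10 in all, crops included, and the job is handed in when it is done.

Besides the shell and the picture viewer there is one more tool, called after "Request:" as a command line: name --argument value ..., lists and objects as JSON in quotes. move_arm: Moves the arm, as the interface text tells. Its arguments: {"type":"object","properties":{"plan":{"type":"array","items":{"type":"number"}},"squeeze":{"type":"number"}},"required":["plan"]}

```bash
mkdir -p pics
cat > h.py <<'E'
import numpy as np, cv2
from workcell import manip
from scipy.spatial.transform import Rotation as R
def w(c,p): return (c["cam_to_world"]@np.append(p,1))[:3]
def ray(c,uv,z):
    K=np.array([[c["fx"],0,c["cx"]],[0,c["fy"],c["cy"]],[0,0,1]])
    n=cv2.undistortPoints(np.array(uv,float).reshape(-1,1,2),K,np.array(c["dist"],float)).reshape(-1,2)
    T=c["cam_to_world"]; d=np.c_[n,np.ones(len(n))]@T[:3,:3].T
    return T[:3,3]+d*((z-T[2,3])/d[:,2])[:,None]
def save(c,n): cv2.imwrite(f"pics/{n}.png",c["color"][:,:,::-1])
E
python3 - <<'E'
from h import *
for n in ("top","scene"):
    c=manip.camera(n); save(c,n+"0"); print(n,c["cam_to_world"][:3,3].round(3))
    for l in ("tongs_grip","tip_l","tip_r","tong_rest","green_gauge","orange_gauge","meal_tray","spice_jar","blue_tub"):
        print(l,[(w(c,d["position"]).round(3).tolist(),round(d["conf"],2)) for d in manip.tip_of(c,l)])
o=manip.get_obs(); print(o["clock"],o["position"],o["ee_rot"],R.from_quat(o["ee_rot"]).as_matrix().round(3))
E
```

```text
top [ 0.289 -0.002  1.129]
tongs_grip [([0.464, 0.217, 0.035], 0.86), ([0.448, 0.403, 0.005], 0.83), ([0.183, 0.363, 0.013], 0.8)]
tip_l [([0.238, 0.471, 0.005], 0.74), ([0.156, 0.48, 0.012], 0.62), ([0.392, 0.433, 0.004], 0.6), ([0.552, 0.232, 0.035], 0.58), ([0.427, 0.46, 0.003], 0.56), ([0.54, 0.17, 0.036], 0.53)]
tip_r [([0.238, 0.471, 0.005], 0.74), ([0.156, 0.48, 0.012], 0.62), ([0.392, 0.433, 0.004], 0.6), ([0.552, 0.232, 0.035], 0.58), ([0.427, 0.46, 0.003], 0.56), ([0.54, 0.17, 0.036], 0.53)]
tong_rest [([0.467, 0.206, -0.001], 0.83)]
green_gauge [([0.608, -0.077, 0.002], 0.98)]
orange_gauge [([0.62, -0.227, 0.0], 0.78)]
meal_tray [([0.744, 0.159, 0.001], 0.59)]
spice_jar [([0.607, 0.483, 0.005], 0.87), ([0.743, 0.156, 0.0], 0.35)]
blue_tub [([0.584, -0.468, -0.003], 0.56)]
scene [1.285 0.592 0.911]
tongs_grip [([0.467, 0.213, 0.037], 0.93), ([0.446, 0.402, 0.007], 0.8), ([0.184, 0.36, 0.012], 0.58), ([0.608, 0.48, 0.004], 0.3)]
tip_l [([0.539, 0.168, 0.034], 0.86), ([0.238, 0.469, 0.011], 0.84), ([0.155, 0.481, 0.013], 0.75), ([0.427, 0.454, 0.003], 0.73), ([0.555, 0.224, 0.033], 0.61), ([0.397, 0.427, 0.006], 0.5)]
tip_r [([0.539, 0.168, 0.034], 0.86), ([0.238, 0.469, 0.011], 0.84), ([0.155, 0.481, 0.013], 0.75), ([0.427, 0.454, 0.003], 0.73), ([0.555, 0.224, 0.033], 0.61), ([0.397, 0.427, 0.006], 0.5)]
tong_rest [([0.464, 0.204, 0.004], 0.93)]
green_gauge [([0.609, -0.082, -0.001], 0.72)]
orange_gauge [([0.624, -0.232, -0.002], 0.72)]
meal_tray [([0.466, 0.216, 0.032], 0.73), ([0.743, 0.158, 0.001], 0.66)]
spice_jar [([0.606, 0.478, 0.003], 0.79)]
blue_tub [([0.582, -0.473, 0.004], 0.75)]
1.0 [0.25413334 0.57099502 0.40475991] [2.07853539e-01 9.78159958e-01 5.67044079e-05 7.39048518e-06] [[-0.914  0.407  0.   ]
 [ 0.407  0.914  0.   ]
 [ 0.     0.    -1.   ]]
```

View pics/top0.png

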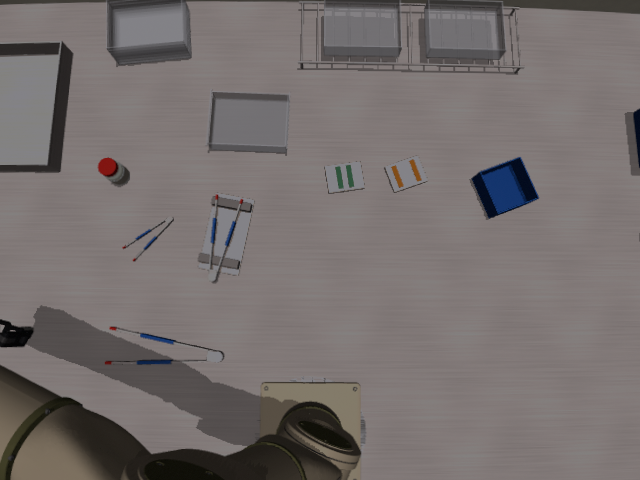

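View pics/scene0.png

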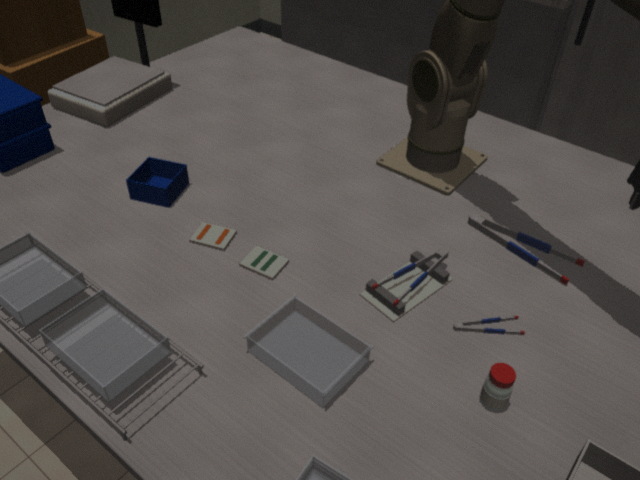

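The top view shows the middle-sized tongs on the rest: bow at (213,275), tips at (217,197) and (241,201), pads at about (214,231) and (230,234). The green gauge is at (345,176) and the orange one at (406,174). The scene view agrees, with the other two pairs lying on the table. Next I'll refine these with colour.

Run:
```python
from h import *
def blobs(m,amin):
    n,l,s,ce=cv2.connectedComponentsWithStats(m.astype(np.uint8)); return [(np.argwhere(l==i)[:,::-1].astype(float)) for i in range(1,n) if s[i,4]>=amin]
for n in ("top","scene"):
    c=manip.camera(n); hsv=cv2.cvtColor(c["color"],cv2.COLOR_RGB2HSV).astype(int); H,S,V=hsv[...,0],hsv[...,1],hsv[...,2]
    print(n)
    for name,m,z,a,ctr in (("red",((H<8)|(H>172))&(S>130)&(V>60),.035,2,(.5,.2)),("blue",(H>100)&(H<125)&(S>110)&(V>50),.04,15,(.47,.21)),("green",(H>50)&(H<90)&(S>70),.01,15,(.61,-.08))):
        for b in blobs(m,a):
            p=ray(c,b,z)[:,:2]; q=p.mean(0)
            if np.hypot(*(q-ctr))<.12:
                v=np.linalg.svd(p-q)[2][0]; v*=np.sign(v[0]); e=(p-q)@v
                print(name,len(b),b.mean(0).round(1),q.round(4),"yaw",round(np.arctan2(v[1],v[0]),3),"len",np.ptp(e).round(3))
    for l in ("green_gauge","tong_rest"):
        d=manip.silhouettes(c,l)[0]; px=np.argwhere(d["pixels"])[:,::-1].astype(float)
        p=ray(c,px,.01 if l[0]=="g" else .006)[:,:2]; print(l,cv2.minAreaRect((p*1000).astype(np.float32)))
```

```text
top
red 8 [216.5 196.5] [0.5485 0.2292] yaw 0.05 len 0.007
red 10 [241.1 201.1] [0.5378 0.1699] yaw -0.082 len 0.01
blue 70 [213.1 229.8] [0.467  0.2329] yaw -0.056 len 0.057
blue 67 [229.9 232.9] [0.4601 0.1929] yaw -0.292 len 0.059
green 91 [349.5 175.6] [ 0.6105 -0.0909] yaw 0.156 len 0.054
green 91 [339.1 177. ] [ 0.6066 -0.0651] yaw 0.161 len 0.052
green_gauge ((607.0800170898438, -77.10035705566406), (72.40991973876953, 93.928466796875), 9.288905143737793)
tong_rest ((465.1942443847656, 209.89389038085938), (104.09195709228516, 191.44155883789062), 80.47510528564453)
scene
red 12 [374.5 285.1] [0.5351 0.167 ] yaw -0.376 len 0.011
red 10 [396.1 300.8] [0.5436 0.2259] yaw -0.06 len 0.011
blue 52 [404.4 268.6] [0.4574 0.1911] yaw -0.266 len 0.058
blue 53 [418.3 279.4] [0.4664 0.2309] yaw -0.035 len 0.057
green 49 [258.7 258.4] [ 0.6113 -0.0925] yaw 0.178 len 0.05
green 53 [268.7 262.4] [ 0.6065 -0.0667] yaw 0.168 len 0.049Traceback (most recent call last):
  File "<stdin>", line 14, in <module>
IndexError: list index out of range
```

Request:
move_arm --plan '[0,0,-0.123,-0.168,-0.122,0.05,0.085,0,0,-0.246,-0.336,-0.2435,0.105,0.085,0,0,-0.246,-0.336,-0.2435,0.105,0.085,0,0,-0.246,-0.336,-0.2435,0.105,0.085,0,0,-0.246,-0.336,-0.2435,0.105,0.085,0,0,-0.246,-0.336,-0.2435,0.105,0.085,0,0,-0.246,-0.336,-0.2435,0.105,0.085,0,0,-0.246,-0.336,-0.2435,0.105,0.085,0,0,-0.246,-0.336,-0.2435,0.105,0.085,0,0,-0.246,-0.336,-0.2435,0.105,0.085]' --squeeze 20

```text
clock: 2.5
position: [0.4616, 0.2133, 0.3]
ee_rot: [0.085, 0.996, 0.0, 0.0]
ft_force: [0.0, -0.6, 0.3]
grip_width: 0.994
grasp_force: 0.0
```

Request:
move_arm --plan '[0,0,0,0,0,0.05,0.085,0,0,0,0,0,0.09,0.085,0,0,0,0,0,0.112,0.085,0,0,0,0,0,0.112,0.085,0,0,0,0,0,0.112,0.045,0,0,0,0,0,0.112,0.04,0,0,0,0,0,0.112,0.036,0,0,0,0,0,0.112,0.032,0,0,0,0,0,0.112,0.03,0,0,0,0,0,0.112,0.03,0,0,0,0,0,0.112,0.03,0,0,0,0,0,0.112,0.03]'

```text
clock: 4.0
position: [0.4631, 0.2127, 0.1897]
ee_rot: [0.086, 0.996, 0.001, 0.002]
ft_force: [-0.9, 0.5, 9.8]
grip_width: 0.354
grasp_force: 8.5
```

Request:
move_arm --plan '[0,0,0,0,0,-0.01,0.03,0,0,0,0,0,-0.03,0.029,0,0,0,0,0,-0.06,0.029,0,0,0,0,0,-0.09,0.029,0,0,0,0,0,-0.11,0.029,0,0,0,0,0,-0.11,0.029,0,0,0,0,0,-0.11,0.029,0,0,0,0,0,-0.11,0.029]'

```text
clock: 5.0
position: [0.4618, 0.2117, 0.2967]
ee_rot: [0.086, 0.996, -0.001, -0.001]
ft_force: [-0.2, -1.1, -1.0]
grip_width: 0.342
grasp_force: 5.7
```

```bash
cat > m.py <<'E'
from h import *
import sys
# detect blue pads / red tips near tool, triangulating from known z guess
def meas(zt,tag,ctr):
    o=manip.get_obs(); print(o["position"].round(4),o["grip_width"],o["grasp_force"])
    for n in ("top","scene"):
        c=manip.camera(n); save(c,n+tag)
        for l in ("tip_l","tongs_grip"):
            print(n,l,[(w(c,d["position"]).round(3).tolist(),round(d["conf"],2)) for d in manip.tip_of(c,l) if np.hypot(*(w(c,d["position"])[:2]-ctr))<.15])
        hsv=cv2.cvtColor(c["color"],cv2.COLOR_RGB2HSV).astype(int); H,S,V=hsv[...,0],hsv[...,1],hsv[...,2]
        N,L,s,ce=cv2.connectedComponentsWithStats((((H<8)|(H>172))&(S>130)&(V>60)).astype(np.uint8))
        for i in range(1,N):
            p=ray(c,[ce[i]],zt)[0]
            if s[i,4]>1 and np.hypot(*(p[:2]-ctr))<.15: print(n,"red",s[i,4],ce[i].round(1),p.round(4))
E
python3 -c "
from m import *
meas(.145,'1',(.54,.2))"
```

```text
[0.4618 0.2117 0.2967] 0.34207326073945077 5.6969793228199705
top tip_l [([0.548, 0.214, 0.142], 0.59), ([0.542, 0.185, 0.142], 0.38)]
top tongs_grip []
top red 12 [213.7 186.7] [0.5442 0.213  0.145 ]
top red 12 [226.2 189.1] [0.539  0.1856 0.145 ]
scene tip_l [([0.544, 0.183, 0.142], 0.83), ([0.552, 0.209, 0.139], 0.59)]
scene tongs_grip [([0.541, 0.182, 0.143], 0.73), ([0.467, 0.216, 0.141], 0.61)]
scene red 13 [385.2 250.7] [0.5389 0.1839 0.145 ]
scene red 13 [396.5 257.8] [0.5419 0.2117 0.145 ]
```

View pics/scene1.png

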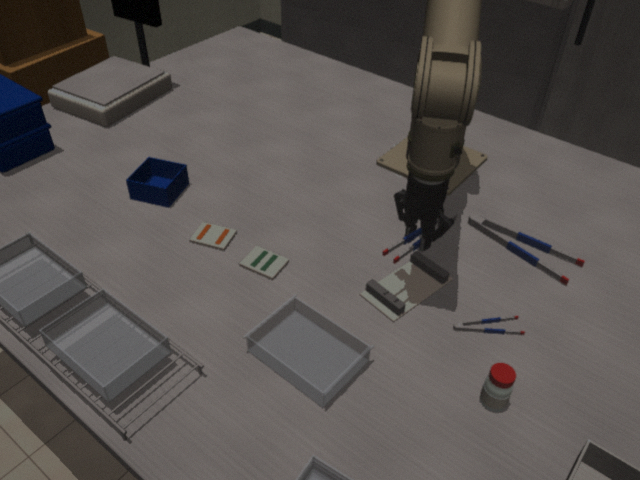

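Request:
move_arm --plan '[0,0,-0.02,-0.006,-0.014,0,0.029,0,0,-0.05,-0.018,-0.043,0,0.029,0,0,-0.09,-0.033,-0.08,0.005,0.029,0,0,-0.13,-0.049,-0.12,0.01,0.029,0,0,-0.18,-0.065,-0.16,0.02,0.029,0,0,-0.22,-0.081,-0.2,0.03,0.029,0,0,-0.265,-0.096,-0.237,0.04,0.029,0,0,-0.3,-0.108,-0.266,0.047,0.029,0,0,-0.32,-0.114,-0.281,0.05,0.029,0,0,-0.326,-0.1164,-0.2868,0.05,0.029,0,0,-0.326,-0.1164,-0.2868,0.05,0.029,0,0,-0.326,-0.1164,-0.2868,0.05,0.029]'

```text
clock: 6.8
position: [0.5275, -0.0897, 0.2478]
ee_rot: [-0.077, 0.997, 0.0, 0.0]
ft_force: [-0.3, -0.0, -0.6]
grip_width: 0.344
grasp_force: 5.7
```

```bash
python3 -c "
from m import *
meas(.093,'2',(.61,-.08))"
```

```text
[ 0.5275 -0.0897  0.2478] 0.344056373944089 5.698656425738591
top tip_l []
top tongs_grip []
scene tip_l [([0.613, -0.065, 0.094], 0.57), ([0.612, -0.091, 0.096], 0.45)]
scene tongs_grip [([0.53, -0.087, 0.093], 0.87)]
scene red 9 [257.9 228.6] [ 0.6059 -0.0949  0.093 ]
scene red 7 [269. 233.] [ 0.6014 -0.0667  0.093 ]
```

Request:
move_arm --plan '[0,0,0,0,0,0.01,0.0285,0,0,0,0,0,0.025,0.028,0,0,0,0,0,0.04,0.0277,0,0,0,0,0,0.049,0.0277,0,0,0,0,0,0.053,0.0277,0,0,0,0,0,0.053,0.0277,0,0,0,0,0,0.053,0.0277,0,0,0,0,0,0.053,0.0277,0,0,0,0,0,0.053,0.0277,0,0,0,0,0,0.053,0.0277,0,0,0,0,0,0.053,0.0277,0,0,0,0,0,0.053,0.0277]'

```text
clock: 8.6
position: [0.5274, -0.0906, 0.1947]
ee_rot: [-0.077, 0.997, 0.0, -0.0]
ft_force: [0.5, 0.1, -1.1]
grip_width: 0.326
grasp_force: 5.9
```

```bash
python3 -c "
from m import *
meas(.04,'3',(.61,-.08))
for n in ('top','scene'):
    i=cv2.imread(f'pics/{n}3.png'); u,v=(345,176) if n=='top' else (264,258)
    cv2.imwrite(f'pics/{n}3c.png',cv2.resize(i[v-50:v+50,u-60:u+60],None,fx=5,fy=5,interpolation=2))
a,b=[cv2.imread(f'pics/{n}3c.png') for n in ('top','scene')]
cv2.imwrite('pics/c3.png',cv2.resize(np.hstack([a,b]),(800,333)))"
```

```text
[ 0.5274 -0.0906  0.1947] 0.32557044380038813 5.907581472688435
top tip_l []
top tongs_grip []
scene tip_l [([0.614, -0.09, 0.039], 0.64), ([0.62, -0.23, -0.002], 0.54), ([0.613, -0.066, 0.038], 0.45)]
scene tongs_grip [([0.53, -0.088, 0.038], 0.59)]
scene red 9 [259.1 247.1] [ 0.6066 -0.094   0.04  ]
scene red 9 [268.7 251.3] [ 0.6033 -0.0685  0.04  ]
```

View pics/c3.png

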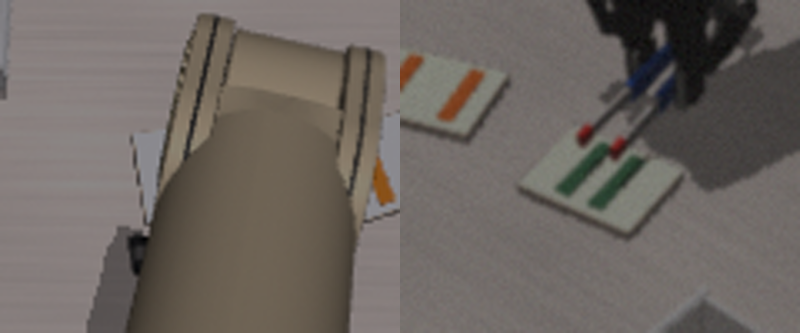

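The scene crop shows the red tips level and in line, above the two green stripes and clear of the plate. The measured gap is 25.7 mm and the sideways error about 1 mm.

```bash
python3 -c "
from workcell import manip
print(manip.hand_in())"
```

```text
the job is handed in; nothing more can be done
None
```

The job is handed in, no verdict returned: the tongs are held level about 3 cm above the green gauge, one tip over each stripe, with a measured gap of about 26 mm, and the arm kept clear of the other things.

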